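# Offer up a cast bearing cap over its studs

### The job

Lift the aluminium bearing cap straight up out of the open casting die, carry it clear across the tools that stand in between without disturbing them, and offer it up to the blue bearing block: level, its two holes right over the two studs, with its underside about 10 mm above the stud tips and the cap not touching the block, studs or shaft (either way round will do). Finish holding it still there in the gripper, do not let go or lower it on, so that I can lay the shims on the joint faces first.

Things in the scene. Friction and masses are not known exactly. Their poses are not given: they have to be found in the camera images.
- bearing_cap: loose bright aluminium casting, top half of a split bearing: an arch with a lug at either end, 40 (x) x 152 (y) x 50 mm high, 0.26 to 0.45 kg. Origin: centre of its flat underside (joint face), z up, x along the half-round bore (radius 24, arch 38 mm), y through the lug holes. Lugs 14 mm thick, y 34 to 76 mm. Starts in the die, its lowest 10 mm below the die's top face
- cap_boss (a point): centre of the top of the cap's flat-sided boss, 50 mm above the joint face. The boss is 34 mm long (y) and its sides are flush with the arch's, flat and 40 mm apart (x): grip here, fingers closing along the cap's x, fingertips no lower than 36 mm below this point so that they clear the die
- cap_hole_a (a point): centre of the lower mouth of the cap's vertical 16 mm hole at y = +55 mm, on the joint face (z = 0 of the cap)
- cap_hole_b (a point): the same for the 16 mm hole at y = -55 mm
- casting_die: fixed steel lower die half, 120 x 240 mm (x, y), 40 mm high; origin: centre of its underside on the bench, z up. Its cavity, 44 x 156 mm, floor at z = 30 mm, takes the cap with 2 mm play all round, axes alike. A half-round core fills the cap's bore up to z = 52, 12 mm pins stand in its holes up to z = 42, so it lifts out straight up. Guide pillars at x = +-44, y = +-92 reach z = 70 mm
- bearing_block: fixed blue cast lower half of the split bearing, foot 64 x 200 mm (x, y); origin: centre of its underside on the bench, z up, x along the bore, y through the two studs. Joint face 62 mm above the origin; a bright 43 mm shaft, 150 mm long along x, lies in the bore, its axis at joint face height (top at z = 84 mm)
- stud_tip_a (a point): tip of the upright steel stud at y = +55 mm of the block: 12 mm thick with a tapered end, it rises 30 mm above the joint face, its tip 92 mm above the bench
- stud_tip_b (a point): tip of the like stud at y = -55 mm of the block, 92 mm above the bench
- drill_block: loose wooden block set with upright twist drills, 150 x 58 mm (x, y), 112 mm high over the drills, between die and bearing block; origin: centre of its underside. To be left alone
- screw_tin: loose open grey tin of screws, 69 mm across, 55 mm high, between die and bearing block; origin: centre of its underside. To be left alone
Mind the look-alikes: they are no part of the job. There is more than one size of the bearing_cap; the one meant has the size given above.

How it is judged:
On the way:
1. the cap, in the gripper, is lifted straight up out of the die, clear of the core and pins (z of bearing_cap in the frame of casting_die above 0.055 m and contact force between bearing_cap and casting_die below 0.1 N and contact force between bearing_cap and the fingers above 1 N and horizontal distance between bearing_cap and casting_die below 0.03 m), for 0.1 s.
At the end, for the whole second after the job is handed in: the gripper holds the cap still and level (within 5 degrees) above the block, each hole's centre within 5 mm of a stud's axis seen from above, its underside 3 to 20 mm above the stud tips, nothing but the fingers touching it (((horizontal distance between cap_hole_a and stud_tip_a below 0.005 m and horizontal distance between cap_hole_b and stud_tip_b below 0.005 m) or (horizontal distance between cap_hole_a and stud_tip_b below 0.005 m and horizontal distance between cap_hole_b and stud_tip_a below 0.005 m)) and z of cap_hole_a in the frame of stud_tip_a between 0.003 and 0.02 m and z of cap_hole_b in the frame of stud_tip_b between 0.003 and 0.02 m and angle between bearing_cap's own z axis and vertical below 0.09 rad and linear speed of bearing_cap below 0.02 m/s and contact force between bearing_cap and bearing_block below 0.1 N and contact force between bearing_cap and casting_die below 0.1 N and contact force between bearing_cap and the fingers above 1 N); the arm keeps its last pose, push and grip.
It fails at once if the cap touches the bearing block, its studs or shaft (contact force between bearing_cap and bearing_block above 1 N).
It fails at once if the drill block is disturbed (distance of drill_block from where it was at the start of the episode above 0.015 m).
It fails at once if the screw tin is disturbed (distance of screw_tin from where it was at the start of the episode above 0.015 m).
It also fails if it takes over 38 s, if anything falls off the work surface, if the arm or the gripper's body presses on something with over 40 N, if the wrist force passes 120 N, or if a joint passes its speed limit or range.

### The arm

A 7-joint arm with a two-finger parallel gripper is mounted at the origin on a cart in front of the work surface, level with it; the furniture and walls round the work are solid. World frame = base frame: x ahead of the robot, y to its left, z up, the work surface at z = 0. Lengths are in m, angles in rad, forces in N, time in s.
With the tool pointing down it reaches from about 0.425 to 1.025 m from the base axis. Payload 9.4 kg.
Tool frame: the origin (TCP) lies on the mounting face of the last link; the fingertips stand manip.tip_reach ahead of it and the grasp point (between the pads) lies 155 mm ahead of it (manip.tip_reach is the distance from the TCP to the fingertips, in m); x points along the fingers, z is the direction in which the jaws open and shut, and the axes are right-handed (so a half turn about x gives the same grasp; the last joint's range is limited). The gripper opens to 85 mm and grips with 20 to 120 N. Pads are 22 mm wide; open, the fingers measure 114 mm over their backs; the gripper's body (76 mm by 85 mm) begins 54 mm behind the grasp point. The pads swing forward as they close: fully open they stand 13 mm farther back than shut.
Start: joints at [1.185, 0.599, -0.003, 1.599, 0.002, 0.943, -0.08], TCP at [0.22, -0.691, 0.405] pointing down, gripper open.
Joint ranges: [-2.57, 2.57], [-0.35, 1.97], [-1.29, 1.29], [0.11, 2.56], [-1.05, 4.19], [0.11, 1.86], [-2.63, 2.63]. Speed limits (rad/s): [2.22, 2.22, 3.01, 3.01, 3.14, 3.14, 3.14].

### API

Orientations are given as a rotation vector (axis times angle).
In Python, from cell import manip gives the robot as it stands.
- The arm moves only by the tool arm_command, never from a script. Its argument "motion" is a list of rows, each a list of 7 numbers: the shift along the tool's x, y, z in mm, then the turn, a rotation vector about the tool's x, y, z in rad, then the closure, from -1 (fully open) to 1 (shut). A call has 1 to 12 rows; each row is the pose to reach, as a shift and turn from the pose measured when the call began, along the tool's axes at that moment; what a row does not reach only later rows make up. A row lasts 1/10 s, in which the tool goes at most 50 mm and 8.59 degrees, less where a joint would pass 70% of its speed; a pose out of reach is approached as far as the arm can. A call with a gripper value outside its range is refused whole. The fingers move at their own pace and stop on an object; the grip force is fixed at half the most. Time passes only in rows, so rows that repeat a pose let the fingers close. It gives the time, the measured TCP pose, the force and the opening at its end, in the units of the state.
- manip.sense(): the state, without advancing time (a new reading comes with each control period).
- manip.capture(name): name is "scene" or "top" or "wrist"; returns the picture (420x560x3 uint8, red, green, blue); there is no depth.
- manip.camera_info(name): a dict with "camera_matrix" (3x3 intrinsics, pixels), "rvec" (rotation vector, rad) and "tvec" (3), from world to camera coordinates, as OpenCV has them. Camera axes: x right, y down, z forward; pixel columns grow to the right and rows downward; lengths in m; the calibration is good to about 2 mm. The wrist camera is an equidistant fisheye: a pixel r from the principal point sees the ray r / f radians off the axis. A picture is of the moment at which its call begins: read the wrist's pose just before it. camera_info takes no time and is no camera call; for the wrist camera it gives the pose at the moment of the call.
- manip.sign_off(): hands the job in, once; it reports no verdict.
The state is a dict: "t": time; "joint_positions": joint angles; "dq": joint speeds; "effort": joint torques, N m; "tool_pos": TCP position; "ee_rot": TCP orientation; "ft_force": force on the tool from outside, world axes, zero at the start; "torque": the same for the moment, N m; "finger_gap": finger opening in m.
Only numpy, scipy, OpenCV 4.12 (cv2) and the standard library are available. Lean on these libraries where they do the work, as an engineer would, in place of code of your own. Each camera call takes 0.05 s, during which the arm holds its last target.

## Working session

There is one attempt and no reset: what is moved stays moved. The work goes in short steps, Python scripts to look and compute and a tool call to move; the robot and the scene stay as the last step left them, time stands still between calls to the robot, and variables do not carry over. Pictures are saved under pics/ and viewed, and the job is handed in when it is done.

Besides the shell and the picture viewer there is one more tool, called after "Emit:" by a JSON object that holds its "op" and its "data". arm_command: Moves the arm, as the interface text tells. Its arguments: {"type":"object","properties":{"motion":{"type":"array","items":{"type":"array","items":{"type":"number"}}}},"required":["motion"]}

```bash
ls; mkdir -p pics
python3 - <<'E'
from cell import manip
import cv2
s=manip.sense();print(s, manip.tip_reach)
for n in ["scene","top","wrist"]:
    im=manip.capture(n);cv2.imwrite(f"pics/{n}0.png",cv2.cvtColor(im,cv2.COLOR_RGB2BGR));i=manip.camera_info(n);print(n,i)
E
```

```text
pics
{'t': 0.0, 'joint_positions': array([ 1.1852937 ,  0.60011109, -0.00256377,  1.60015936,  0.00177662,
        0.94288417, -0.07978281]), 'dq': array([ 3.32232611e-04, -1.96481558e-04, -5.81245786e-05,  2.70876530e-04,
        7.40228089e-04, -1.22904224e-04,  2.55275077e-04]), 'effort': array([-3.24985540e-04, -7.76451445e+01,  1.56399742e+00, -2.58005834e+01,
        1.22217761e-02,  9.07836686e-03, -1.81704013e-05]), 'tool_pos': array([ 0.22029534, -0.69049517,  0.40381604]), 'ee_rot': array([ 0.97959111,  1.34099486, -0.97821915]), 'ft_force': array([0.54848807, 0.48038225, 0.38094363]), 'torque': array([-0.00751136, -0.0710738 ,  0.01245831]), 'finger_gap': 0.08568729412506854} 0.1734
scene {'camera_matrix': array([[528.80389075,   0.        , 281.57353052],
       [  0.        , 528.80389075, 196.68531842],
       [  0.        ,   0.        ,   1.        ]]), 'rvec': array([ 0.85257971, -2.61383062,  0.9870368 ]), 'tvec': array([0.382538  , 0.25907106, 1.28737185])}
top {'camera_matrix': array([[492.08270566,   0.        , 285.49329018],
       [  0.        , 492.08270566, 205.06736814],
       [  0.        ,   0.        ,   1.        ]]), 'rvec': array([ 2.13919563, -2.18377043,  0.12909314]), 'tvec': array([0.03102964, 0.47832424, 1.61180142])}
wrist {'camera_matrix': array([[325.1922621 ,   0.        , 282.96582   ],
       [  0.        , 325.1922621 , 207.02756657],
       [  0.        ,   0.        ,   1.        ]]), 'rvec': array([-2.31427824,  1.68913023,  0.27878669]), 'tvec': array([-0.72474748, -0.04199385,  0.37833372])}
```

View pics/scene0.png

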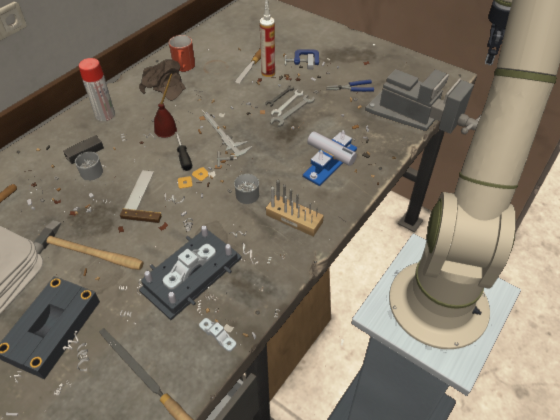

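View pics/top0.png

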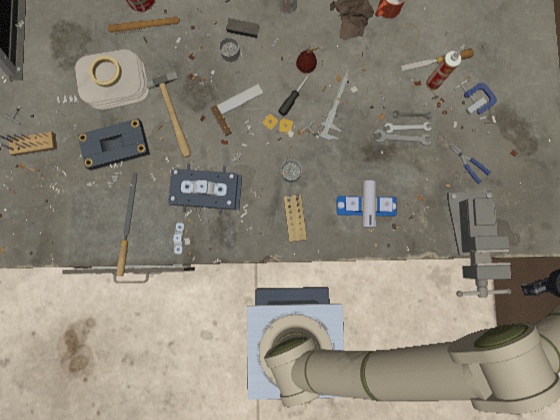

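View pics/wrist0.png

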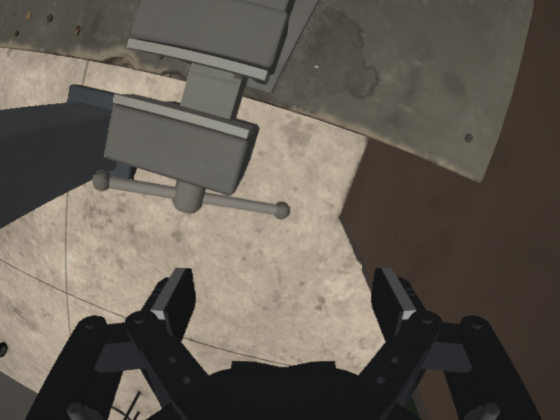

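The overhead view shows the die with the cap at about (205,188), the blue block at about (367,205), the drill block at (294,217) and the tin at (291,170). A smaller look-alike cap lies at (179,238). I'll enlarge the crops.

Run:
```python
import cv2,numpy as np
im=cv2.imread("pics/top0.png")
def crop(im,x,y,w,h,s,name):
    c=cv2.resize(im[y:y+h,x:x+w],None,fx=s,fy=s,interpolation=cv2.INTER_CUBIC)
    for k in range(0,w,10):
        cv2.line(c,(k*s,0),(k*s,6 if k%50 else 12),(0,255,255),1); cv2.putText(c,str(x+k),(k*s,20),0,.35,(0,255,255),1)
    for k in range(0,h,10):
        cv2.line(c,(0,k*s),(6,k*s),(0,255,255),1); cv2.putText(c,str(y+k),(8,k*s+4),0,.35,(0,255,255),1)
    cv2.imwrite(name,c)
crop(im,160,160,90,60,8,"pics/t_die.png")
crop(im,325,170,90,65,8,"pics/t_blk.png")
im=cv2.imread("pics/scene0.png")
crop(im,135,220,110,100,6,"pics/s_die.png")
crop(im,295,115,75,75,8,"pics/s_blk.png")
```

```text
(no output)
```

View pics/t_die.png

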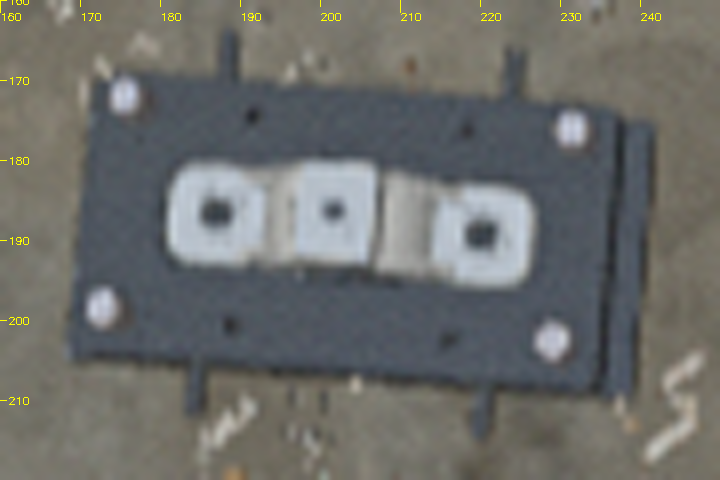

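View pics/t_blk.png

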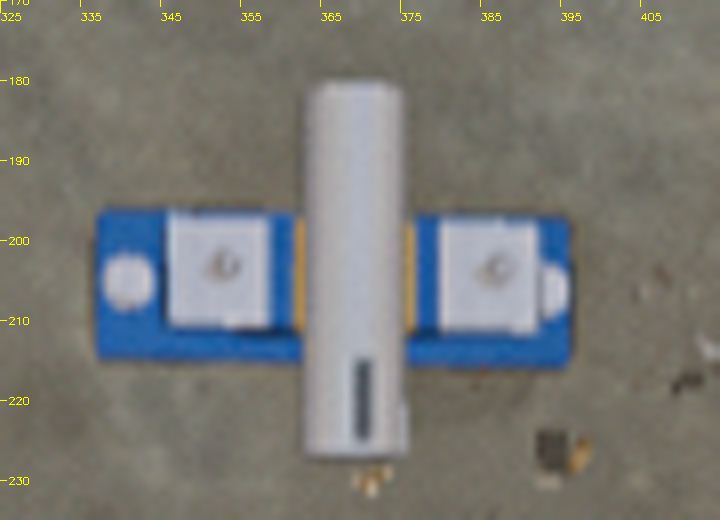

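View pics/s_die.png

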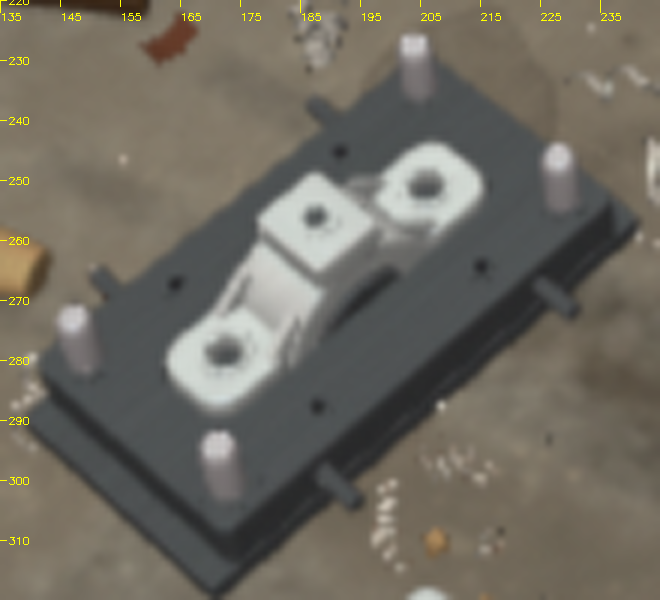

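View pics/s_blk.png

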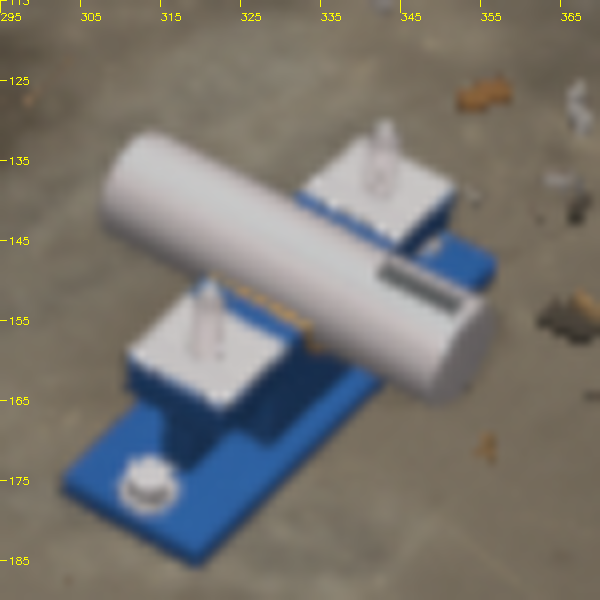

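```bash
cat > h.py <<'E'
import numpy as np,cv2
from scipy.optimize import least_squares
from cell import manip
CI={n:manip.camera_info(n) for n in ["top","scene"]}
def proj(n,P):
    c=CI[n];return cv2.projectPoints(np.atleast_2d(P).astype(float),c["rvec"],c["tvec"],c["camera_matrix"],None)[0][:,0]
def unproj(n,uv,z):
    c=CI[n];R=cv2.Rodrigues(c["rvec"])[0];d=R.T@np.linalg.inv(c["camera_matrix"])@np.array([uv[0],uv[1],1]);o=-R.T@c["tvec"]
    return o+d*(z-o[2])/d[2]
def px(n,X,Y,x0,y0,s): return (n,(x0+(X+.5)/s-.5,y0+(Y+.5)/s-.5))
E
cat > m1.py <<'E'
from h import *
td=lambda X,Y:px("top",X,Y,160,160,8); tb=lambda X,Y:px("top",X,Y,325,170,8)
sd=lambda X,Y:px("scene",X,Y,135,220,6); sb=lambda X,Y:px("scene",X,Y,295,115,8)
def show(l):
    for (n,uv),z in l: print(n,np.round(unproj(n,uv,z)*1000,1))
print("pillars");show([(td(125,97),.07),(td(572,130),.07),(td(103,307),.07),(td(552,341),.07),(sd(74,319),.07),(sd(414,45),.07),(sd(218,446),.07),(sd(558,157),.07)])
print("cap holes, boss");show([(td(217,212),.044),(td(481,234),.044),(td(333,211),.08),(sd(225,353),.044),(sd(427,185),.044),(sd(316,216),.08)])
print("studs");show([(tb(228,262),.092),(tb(497,268),.092),(sb(209,283),.092),(sb(384,125),.092)])
print("pads");show([(tb(217,270),.062),(tb(490,275),.062)])
print("padcorn");show([(tb(*p),.062) for p in [(167,214),(268,214),(268,326),(167,326),(440,218),(540,218),(540,332),(440,332)]])
print("scene padcorn");show([(sb(*p),.062) for p in [(127,352),(204,276),(300,340),(220,410),(303,188),(367,137),(455,188),(395,245)]])
E
python3 m1.py
```

```text
pillars
top [591.3 380.   70. ]
top [573.9 197.2  70. ]
top [504.8 388.4  70. ]
top [487.1 206.   70. ]
scene [593.3 381.4  70. ]
scene [576.5 197.9  70. ]
scene [506.3 389.7  70. ]
scene [488.9 206.9  70. ]
cap holes, boss
top [547.2 347.4  44. ]
top [535.7 238.1  44. ]
top [540.8 293.2  80. ]
scene [548.6 347.9  44. ]
scene [537.9 237.2  44. ]
scene [543.7 292.3  80. ]
studs
top [ 475.8 -195.3   92. ]
top [ 471.1 -302.9   92. ]
scene [ 479.6 -197.6   92. ]
scene [ 473.8 -306.6   92. ]
pads
top [ 476.2 -194.9   62. ]
top [ 471.8 -306.3   62. ]
padcorn
top [ 499.7 -175.3   62. ]
top [ 498.8 -216.6   62. ]
top [ 452.8 -214.9   62. ]
top [ 453.6 -173.7   62. ]
top [ 495.7 -286.9   62. ]
top [ 494.9 -327.7   62. ]
top [ 448.  -325.6   62. ]
top [ 448.9 -284.8   62. ]
scene padcorn
scene [ 499.7 -177.3   62. ]
scene [ 499.2 -227.    62. ]
scene [ 452.5 -219.4   62. ]
scene [ 456.4 -172.5   62. ]
scene [ 495.5 -288.9   62. ]
scene [ 491.3 -327.4   62. ]
scene [ 449.4 -322.5   62. ]
scene [ 451.1 -282.6   62. ]
```

Fits agree between both cameras to about 3 mm: the cap is near (0.542, 0.293) with yaw about −5.6°, and the block studs' midpoint is near (0.475, −0.250) with yaw about −2.5°. Next I'll plan a hover over the block for a close wrist view.

```bash
cat >> h.py <<'E'
from scipy.spatial.transform import Rotation as Ro
def Rt(yaw,sign): # jaw axis z = sign*(cos,sin,0), x down
    x=np.array([0,0,-1.]);z=sign*np.array([np.cos(yaw),np.sin(yaw),0]);return np.stack([x,np.cross(z,x),z],1)
def delta(pos,yaw,sign,verbose=True):
    s=manip.sense();R=Ro.from_rotvec(s["ee_rot"]).as_matrix()
    d=R.T@(np.array(pos)-s["tool_pos"])*1000; r=Ro.from_matrix(R.T@Rt(yaw,sign)).as_rotvec()
    print("shift mm",np.round(d,1),"turn",np.round(r,4)); return d,r
def wcam():
    c=manip.camera_info("wrist");R=cv2.Rodrigues(c["rvec"])[0];return c,R,-R.T@c["tvec"]
E
python3 - <<'E'
from h import *
s=manip.sense();print(np.round(Ro.from_rotvec(s["ee_rot"]).as_matrix(),3))
c,R,o=wcam();print(o,R[2]); T=Ro.from_rotvec(s["ee_rot"]).as_matrix();print("cam in tool",T.T@(o-s["tool_pos"]),T.T@R.T)
for sg in (1,-1): delta((.475,-.25,.40),np.radians(-2.5),sg)
E
```

```text
[[-0.     0.953  0.304]
 [ 0.001  0.304 -0.953]
 [-1.    -0.    -0.001]]
[ 0.29861055 -0.66560365  0.37143278] [-0.30554239 -0.09724337 -0.94719986]
cam in tool [3.25525033e-02 8.21966841e-02 7.29424251e-05] [[-6.96501152e-04 -3.20538373e-01  9.47235275e-01]
 [ 8.82868603e-04 -9.47235333e-01 -3.20537744e-01]
 [ 9.99999368e-01  6.13029376e-04  9.42743766e-04]]
shift mm [   4.4  376.6 -342.3] turn [-1.2183e+00 -1.1000e-03 -7.0000e-04]
shift mm [   4.4  376.6 -342.3] turn [ 1.9233e+00 -7.0000e-04  1.3000e-03]
```

Emit:
{"op": "arm_command", "data": {"motion": [[-5,40,-30,-0.12,0,0,-1],[-10,80,-70,-0.24,0,0,-1],[-10,115,-105,-0.36,0,0,-1],[-10,150,-137,-0.49,0,0,-1],[-10,190,-172,-0.61,0,0,-1],[-10,226,-205,-0.73,0,0,-1],[-10,264,-240,-0.85,0,0,-1],[-10,301,-274,-0.97,0,0,-1],[-10,340,-310,-1.1,0,0,-1],[-10,376,-342,-1.218,0,0,-1],[-10,376,-342,-1.218,0,0,-1],[-10,376,-342,-1.218,0,0,-1]]}}

```text
t: 1.35
tool_pos: [0.4754, -0.2488, 0.4144]
ee_rot: [0.033, 1.571, -0.031]
ft_force: [0.6, -0.1, 0.2]
finger_gap: 0.0854
```

Run:
```python
from h import *
s=manip.sense();print(s["t"],s["tool_pos"],s["joint_positions"],np.abs(s["dq"]).max())
delta((.475,-.25,.41),np.radians(-2.5),1)
c=manip.camera_info("wrist");im=manip.capture("wrist");cv2.imwrite("pics/w1.png",im[...,::-1]);np.savez("w1.npz",**c)
```

```text
1.35 [ 0.47541675 -0.24881577  0.41435459] [ 0.67037715  0.38712422 -0.39556313  2.0021669   0.20402331  0.79083627
  0.11583583] 0.05302427460121628
shift mm [ 4.4 -1.2 -0.4] turn [ 0.0027 -0.0004 -0.0016]
```

View pics/w1.png

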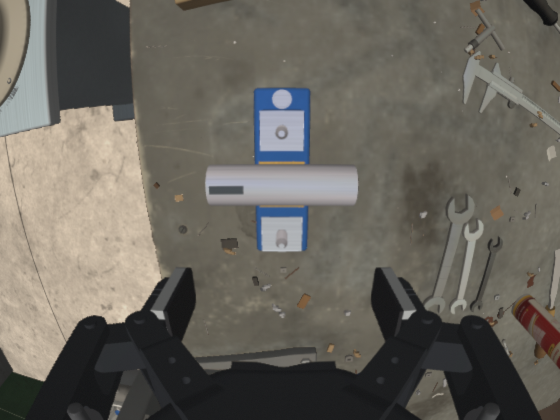

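```bash
cat >> h.py <<'E'
def crop(im,x,y,w,h,s,name):
    c=cv2.resize(im[y:y+h,x:x+w],None,fx=s,fy=s,interpolation=cv2.INTER_CUBIC)
    for k in range(0,w,10):
        cv2.line(c,(k*s,0),(k*s,6),(0,255,255),1); cv2.putText(c,str(x+k),(k*s,16),0,.35,(0,255,255),1)
    for k in range(0,h,10):
        cv2.line(c,(0,k*s),(6,k*s),(0,255,255),1); cv2.putText(c,str(y+k),(8,k*s+4),0,.35,(0,255,255),1)
    cv2.imwrite(name,c)
def wray(c,uv,z):
    K=c["camera_matrix"];a=np.array([(uv[0]-K[0,2])/K[0,0],(uv[1]-K[1,2])/K[1,1]]);th=np.hypot(*a)
    d=np.array([*(a/max(th,1e-9)*np.sin(th)),np.cos(th)]);R=cv2.Rodrigues(c["rvec"])[0];d=R.T@d;o=-R.T@c["tvec"]
    return o+d*(z-o[2])/d[2]
E
python3 -c "
from h import *
im=cv2.imread('pics/w1.png');crop(im,245,80,80,65,9,'pics/w1a.png');crop(im,245,200,80,65,9,'pics/w1b.png')"
```

```text
(no output)
```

View pics/w1a.png

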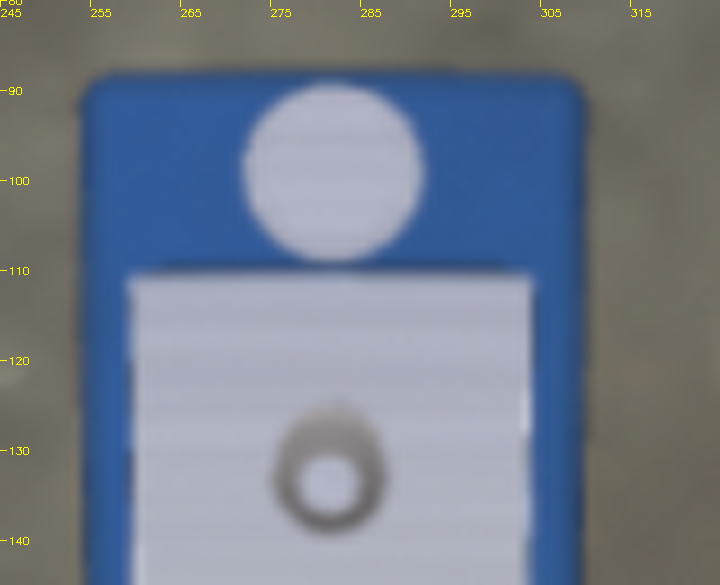

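View pics/w1b.png

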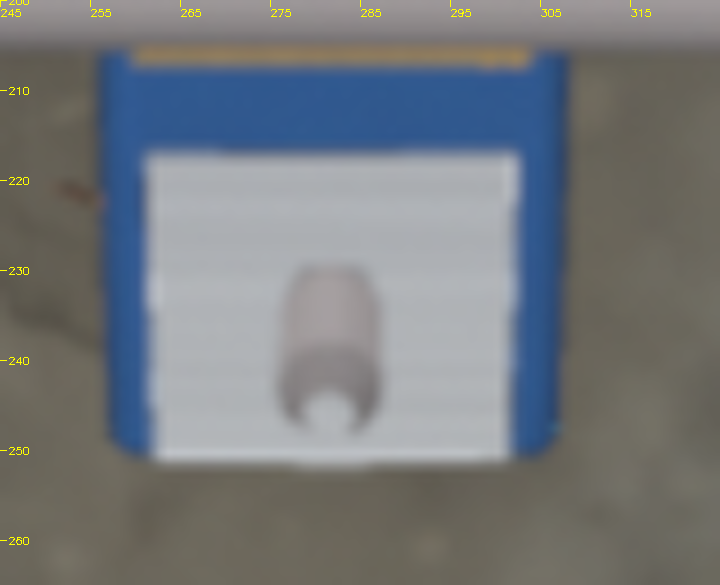

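Run:
```python
from h import *
c=dict(np.load("w1.npz"))
P=[wray(c,px("w",330,486,245,80,9)[1],.092),wray(c,px("w",330,415,245,200,9)[1],.092)]
print(P,np.linalg.norm(P[0]-P[1]),(P[0]+P[1])/2,np.degrees(np.arctan2(-(P[0]-P[1])[0],(P[0]-P[1])[1])))
q=[wray(c,px("w",X,Y,245,y0,9)[1],.062) for X,Y,y0 in [(130,276,80),(532,276,80),(148,152,200),(520,152,200),(513,462,200),(155,462,200)]];print(np.round(q,4))
for a in (.43,.42,.4):delta((.541,.293,a),np.radians(-5.6),1)
```

```text
[array([ 0.47570827, -0.1952613 ,  0.092     ]), array([ 0.47116733, -0.30415747,  0.092     ])] 0.10899080671494794 [ 0.4734378  -0.24970938  0.092     ] -2.3878349758945525
[[ 0.4548 -0.1741  0.062 ]
 [ 0.4981 -0.1759  0.062 ]
 [ 0.4506 -0.2837  0.062 ]
 [ 0.4939 -0.2854  0.062 ]
 [ 0.4924 -0.3256  0.062 ]
 [ 0.4488 -0.324   0.062 ]]
shift mm [-15.4 546.   42.5] turn [ 0.0537 -0.0012 -0.0008]
shift mm [ -5.4 546.   42.5] turn [ 0.0537 -0.0012 -0.0008]
shift mm [ 14.6 546.   42.6] turn [ 0.0537 -0.0012 -0.0008]
```

Stud midpoint from the wrist view: (0.4734, −0.2497), yaw −2.4°, which agrees with the other cameras. Now over to the die.

Emit:
{"op": "arm_command", "data": {"motion": [[-8,45,4,0.005,0,0,-1],[-10,95,7,0.01,0,0,-1],[-10,145,11,0.015,0,0,-1],[-10,195,15,0.02,0,0,-1],[-10,245,19,0.025,0,0,-1],[-10,295,23,0.03,0,0,-1],[-10,345,27,0.035,0,0,-1],[-10,395,31,0.04,0,0,-1],[-10,445,35,0.045,0,0,-1],[-10,495,39,0.05,0,0,-1],[-8,530,42,0.054,-0.001,-0.001,-1],[-5,546,42,0.054,-0.001,-0.001,-1]]}}

```text
t: 2.6
tool_pos: [0.5414, 0.2948, 0.4193]
ee_rot: [0.078, 1.569, -0.077]
ft_force: [-0.6, 0.3, -0.5]
finger_gap: 0.0856
```

Run:
```python
from h import *
s=manip.sense();print(s["t"],s["tool_pos"],s["joint_positions"],np.abs(s["dq"]).max())
```

```text
2.6 [0.54135907 0.29477361 0.41932614] [-0.2827117   0.48581427 -0.44909231  1.82297929  0.26309925  0.89113692
 -0.95154201] 0.22000094116040225
```

Emit:
{"op": "arm_command", "data": {"motion": [[0,0,0,0,0,0,-1],[0,0,0,0,0,0,-1]]}}

```text
t: 2.8
tool_pos: [0.5421, 0.2925, 0.4187]
ee_rot: [0.078, 1.57, -0.08]
ft_force: [-0.5, 0.3, -0.1]
finger_gap: 0.0855
```

Run:
```python
from h import *
s=manip.sense();print(s["t"],s["tool_pos"],s["joint_positions"],np.abs(s["dq"]).max())
c=manip.camera_info("wrist");im=manip.capture("wrist");cv2.imwrite("pics/w2.png",im[...,::-1]);np.savez("w2.npz",**c)
crop(cv2.imread("pics/w2.png"),200,70,160,200,3,"pics/w2c.png")
crop(cv2.imread("pics/w2.png"),245,100,80,75,8,"pics/w2a.png")
crop(cv2.imread("pics/w2.png"),245,175,80,75,8,"pics/w2b.png")
```

```text
2.8 [0.54209292 0.2924866  0.41872641] [-0.28047212  0.48593349 -0.44722793  1.8241461   0.26343267  0.89138221
 -0.95063565] 0.017706434649566838
```

View pics/w2.png

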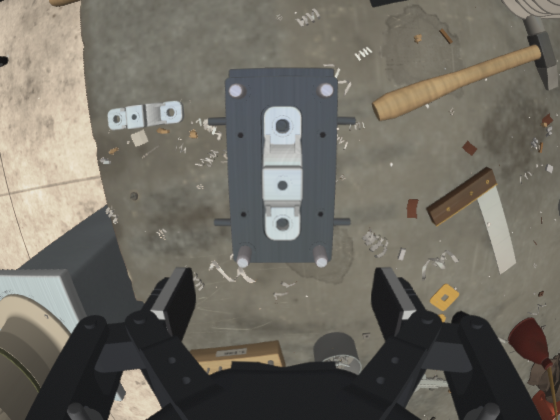

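View pics/w2a.png

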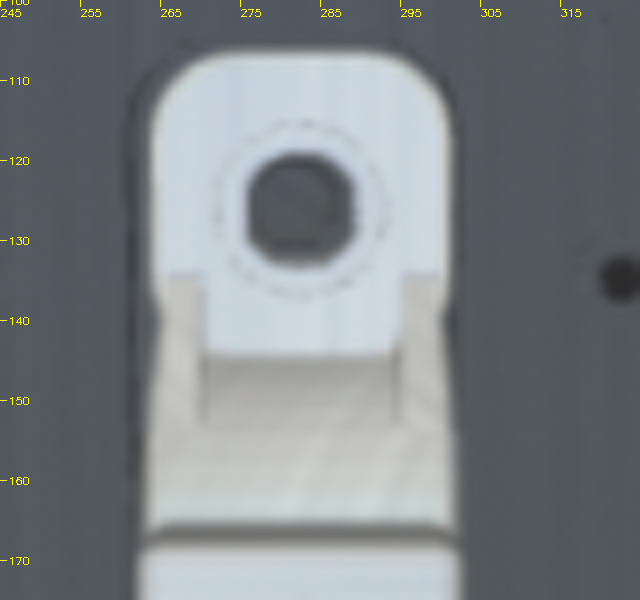

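View pics/w2b.png

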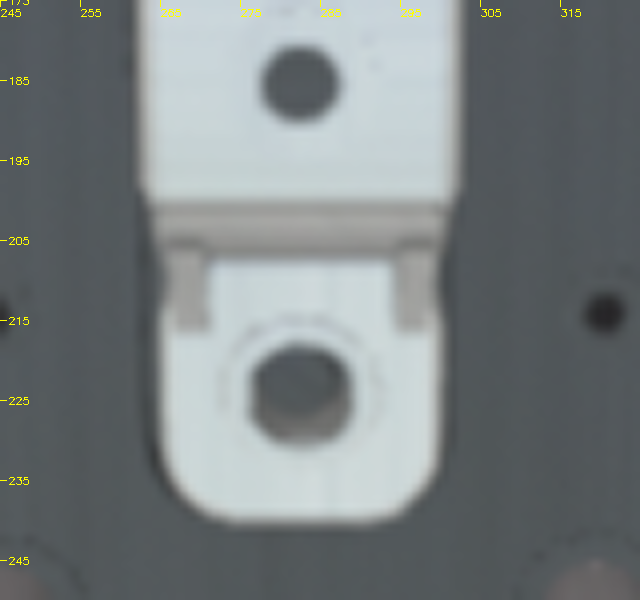

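Run:
```python
from h import *
c=dict(np.load("w2.npz"))
f=lambda X,Y,y0,z:wray(c,px("w",X,Y,245,y0,8)[1],z)
a=f(302,210,100,.044);b=f(301,395,175,.044);m=f(300,84,175,.08);d=a-b
print(a,b,(a+b)/2,m,np.linalg.norm(d),np.degrees(np.arctan2(-d[0],d[1])))
print(f(140,150,175,.08),f(460,150,175,.08))
delta((.5415,.2925,.222),np.radians(-5.75),1)
```

```text
[0.546562   0.34782816 0.044     ] [0.53540294 0.23863822 0.044     ] [0.54098247 0.29323319 0.044     ] [0.54095366 0.29335848 0.08      ] 0.10975867154933125 -5.835289481910693
[0.5205715 0.2870017 0.08     ] [0.55964364 0.28309493 0.08      ]
shift mm [197.    0.6  -0.6] turn [-0.0012 -0.0001  0.0013]
```

Cap measured from close up: centre (0.541, 0.2933), yaw −5.8°. The lug holes are 109.8 mm apart, so it is the right size. I'll descend open.

Emit:
{"op": "arm_command", "data": {"motion": [[40,1,0,0.001,0,0.001,-1],[85,1,-1,0.001,0,0.001,-1],[120,1,-1,0.001,0,0.001,-1],[145,1,-1,0.001,0,0.001,-1],[145,1,-1,0.001,0,0.001,-1],[145,1,-1,0.001,0,0.001,-1]]}}

```text
t: 3.45
tool_pos: [0.5417, 0.2915, 0.2746]
ee_rot: [0.081, 1.569, -0.083]
ft_force: [0.0, 0.5, 1.2]
finger_gap: 0.0856
```

Run:
```python
from h import *
s=manip.sense();print(s["t"],s["tool_pos"],s["ft_force"],manip.tip_reach)
delta((.541,.2933,.224),np.radians(-5.8),1)
```

```text
3.45 [0.54173185 0.29152866 0.27456812] [0.03140954 0.45554401 1.202572  ] 0.1734
shift mm [50.6  1.7 -0.9] turn [-0.0033 -0.0001  0.0011]
```

Emit:
{"op": "arm_command", "data": {"motion": [[15,1.5,-1,-0.002,0,0.001,-1],[30,1.5,-1,-0.002,0,0.001,-1],[42,1.5,-1,-0.002,0,0.001,-1],[50,1.5,-1,-0.002,0,0.001,-1],[50,1.5,-1,-0.002,0,0.001,-1],[50,1.5,-1,-0.002,0,0.001,-1]]}}

```text
t: 4.05
tool_pos: [0.5409, 0.2933, 0.2244]
ee_rot: [0.08, 1.57, -0.08]
ft_force: [-0.5, -0.2, -0.7]
finger_gap: 0.0856
```

Run:
```python
from h import *
s=manip.sense();print(s["t"],s["tool_pos"],s["ft_force"])
delta((.541,.2933,.224),np.radians(-5.8),1)
im=manip.capture("scene");cv2.imwrite("pics/s3.png",im[...,::-1]);crop(cv2.imread("pics/s3.png"),120,180,140,130,5,"pics/s3c.png")
im=manip.capture("wrist");cv2.imwrite("pics/w3.png",im[...,::-1])
```

```text
4.05 [0.54086112 0.29328525 0.22439833] [-0.49795161 -0.24828119 -0.66558935]
shift mm [0.4 0.  0.1] turn [-0.001  -0.0003  0.0002]
```

View pics/s3c.png

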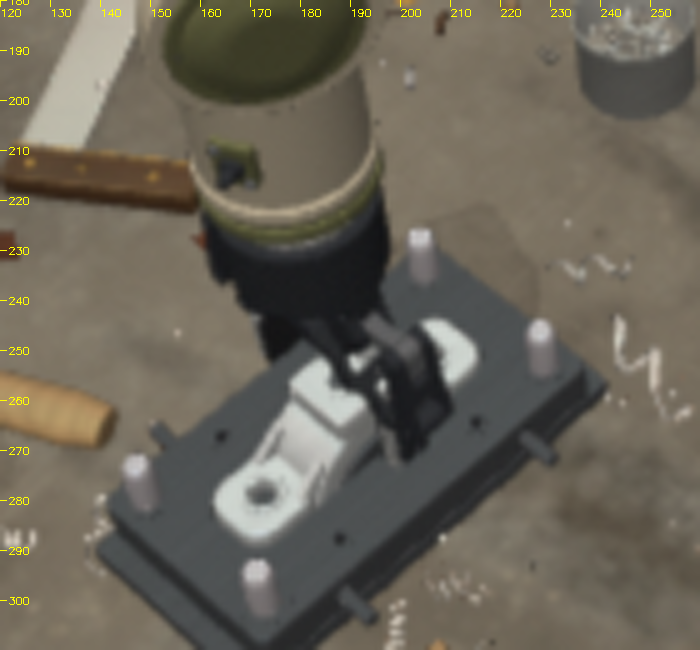

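View pics/w3.png

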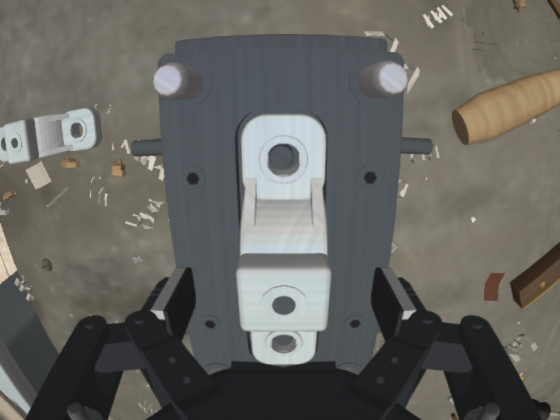

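Run:
```python
from h import *
R=Rt(np.radians(-5.8),1)
for z in (.04,.045,.05,.055,.06,.065):
    print(z,np.round([(proj("scene",np.array([.541,.2933,z])+R@np.array([0,y,-zz]))[0]-[120,180])*5 for y in(-.011,.011) for zz in (.043,.050)],0).tolist())
```

```text
0.04 [[425.0, 463.0], [435.0, 471.0], [392.0, 492.0], [401.0, 500.0]]
0.045 [[424.0, 458.0], [434.0, 466.0], [390.0, 486.0], [400.0, 494.0]]
0.05 [[423.0, 452.0], [433.0, 460.0], [389.0, 481.0], [399.0, 489.0]]
0.055 [[422.0, 446.0], [431.0, 454.0], [388.0, 475.0], [398.0, 483.0]]
0.06 [[421.0, 441.0], [430.0, 449.0], [387.0, 469.0], [396.0, 477.0]]
0.065 [[419.0, 435.0], [429.0, 443.0], [385.0, 463.0], [395.0, 472.0]]
```

Run:
```python
from h import *
crop(cv2.imread("pics/s3.png"),180,235,40,45,14,"pics/s3d.png")
```

```text
(no output)
```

View pics/s3d.png

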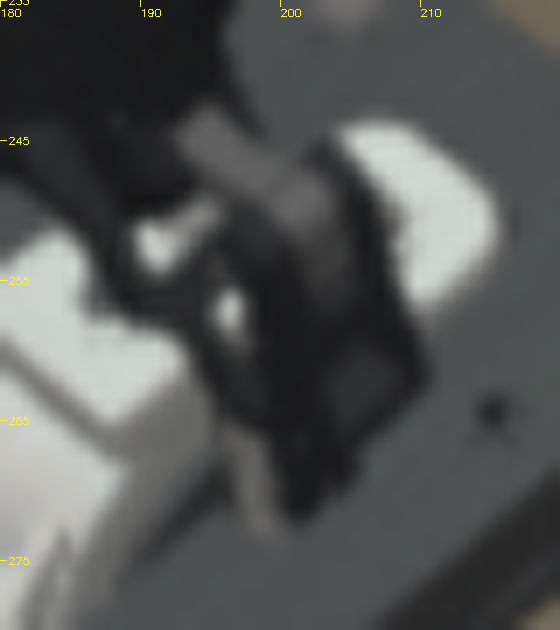

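The open fingertips sit at about z 0.063, so `tip_reach` is the shut value. I'll go 7 mm lower, then close.

Emit:
{"op": "arm_command", "data": {"motion": [[4,0,0,0,0,0,-1],[7,0,0,0,0,0,-1],[7,0,0,0,0,0,-0.5],[7,0,0,0,0,0,0],[7,0,0,0,0,0,1],[7,0,0,0,0,0,1],[7,0,0,0,0,0,1],[7,0,0,0,0,0,1],[7,0,0,0,0,0,1],[7,0,0,0,0,0,1],[7,0,0,0,0,0,1],[7,0,0,0,0,0,1]]}}

```text
t: 5.35
tool_pos: [0.5404, 0.2934, 0.2184]
ee_rot: [0.08, 1.57, -0.08]
ft_force: [-3.7, -0.4, 7.1]
finger_gap: 0.0414
```

Run:
```python
from h import *
s=manip.sense();print(s["t"],s["tool_pos"],s["ft_force"],s["torque"],s["finger_gap"])
im=manip.capture("wrist");cv2.imwrite("pics/w4.png",im[...,::-1])
```

```text
5.35 [0.5403881  0.2933798  0.21844554] [-3.70601303 -0.44945543  7.14569932] [-0.14380233  0.94206859  0.04782264] 0.041439628315099404
```

View pics/w4.png

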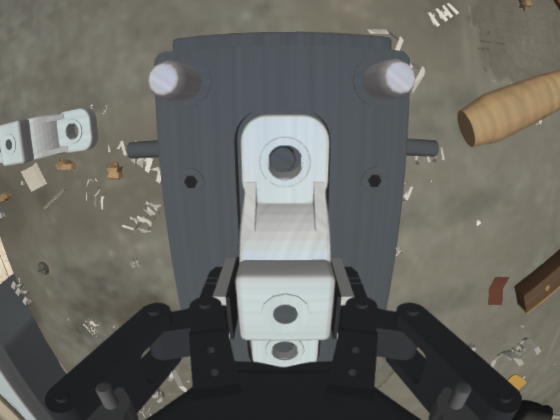

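Emit:
{"op": "arm_command", "data": {"motion": [[0,0,0,0,0,0,1],[0,0,0,0,0,0,1],[-3,0,0,0,0,0,1],[-6,0,0,0,0,0,1],[-10,0,0,0,0,0,1],[-15,0,0,0,0,0,1],[-20,0,0,0,0,0,1],[-26,0,0,0,0,0,1],[-32,0,0,0,0,0,1],[-38,0,0,0,0,0,1],[-44,0,0,0,0,0,1],[-50,0,0,0,0,0,1]]}}

```text
t: 6.6
tool_pos: [0.5403, 0.2934, 0.2695]
ee_rot: [0.08, 1.569, -0.08]
ft_force: [-0.2, 0.9, -3.7]
finger_gap: 0.0391
```

Run:
```python
from h import *
s=manip.sense();print(s["t"],s["tool_pos"],s["ft_force"],s["torque"],s["finger_gap"])
c=manip.camera_info("wrist");np.savez("w5.npz",tool=s["tool_pos"],rot=s["ee_rot"],**c)
im=manip.capture("wrist");cv2.imwrite("pics/w5.png",im[...,::-1])
im=manip.capture("scene");cv2.imwrite("pics/s5.png",im[...,::-1]);crop(cv2.imread("pics/s5.png"),120,180,140,130,5,"pics/s5c.png")
```

```text
6.6 [0.5403416  0.29343645 0.26945605] [-0.24872729  0.9353531  -3.70685061] [-0.05262187 -0.03132562 -0.00709277] 0.03905695561739131
```

View pics/w5.png

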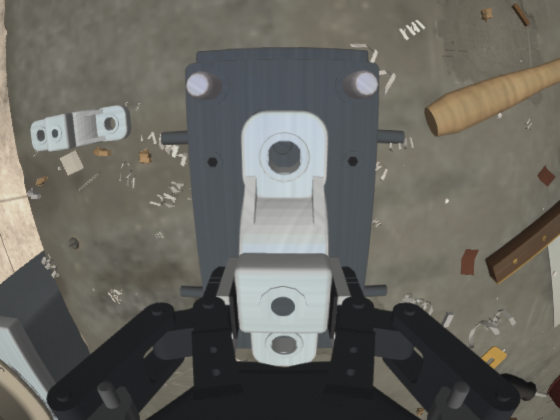

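View pics/s5c.png

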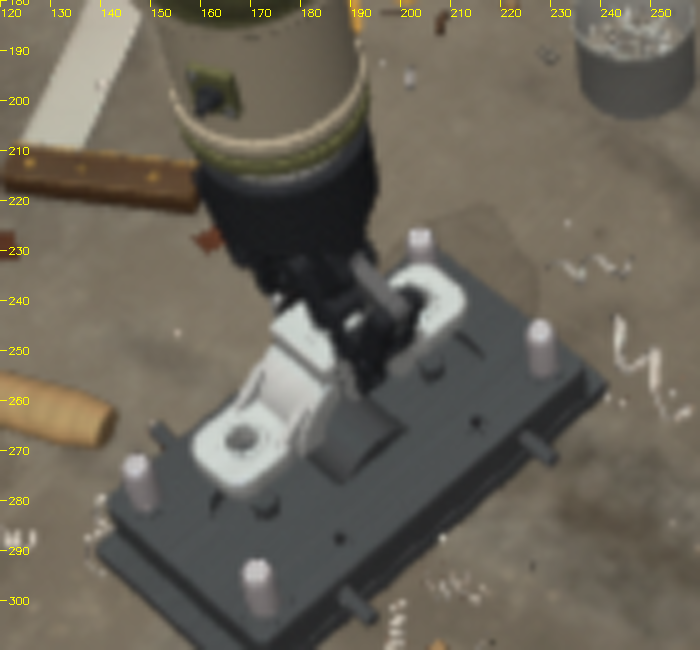

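Run:
```python
from h import *
im=cv2.imread("pics/w5.png");crop(im,235,100,100,75,7,"pics/w5a.png");crop(im,235,285,100,80,7,"pics/w5b.png")
```

```text
(no output)
```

View pics/w5a.png

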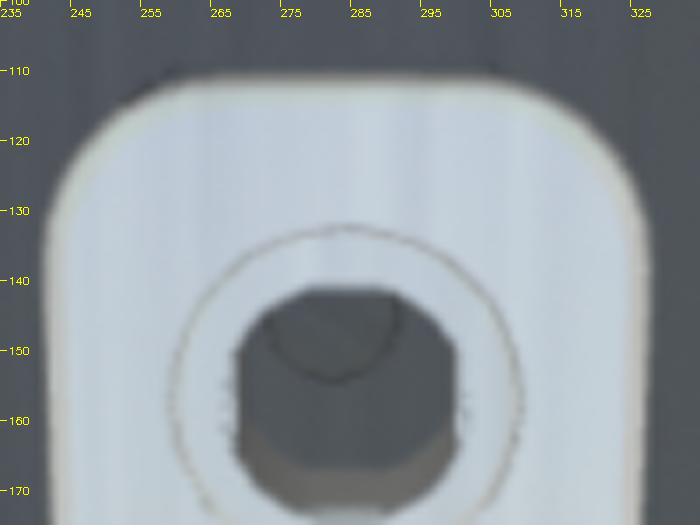

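View pics/w5b.png

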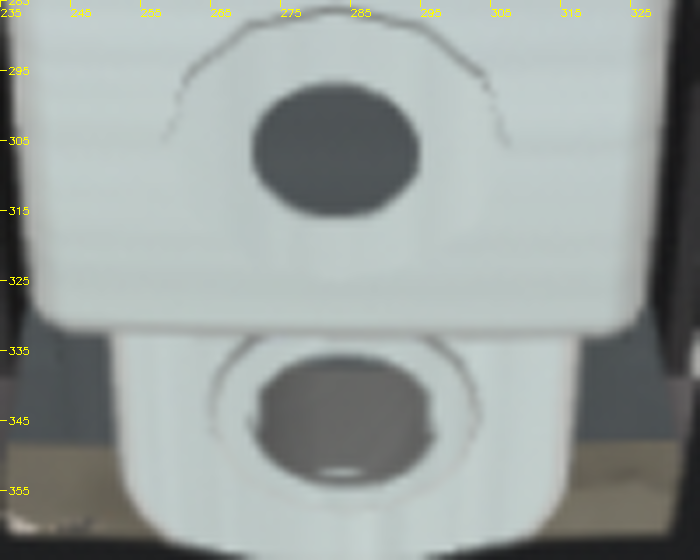

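Run:
```python
from h import *
w=dict(np.load("w5.npz"));R=Ro.from_rotvec(w["rot"]).as_matrix();print(np.round(R,4))
z0=w["tool"][2]-.2184
f=lambda X,Y,y0,z:R.T@(wray(w,px("w",X,Y,235,y0,7)[1],z)-w["tool"])*1000
a=f(347,403,100,z0+.044);b=f(346,421,285,z0+.044);m=f(336,150,285,z0+.08)
print(a,b,(a+b)/2,m,np.linalg.norm(a-b),np.arctan2((a-b)[2],(a-b)[1]))
delta((.5404,.2934,.40),np.radians(-5.8),1)
```

```text
[[ 4.000e-04  1.019e-01  9.948e-01]
 [ 3.000e-04  9.948e-01 -1.019e-01]
 [-1.000e+00  3.000e-04  4.000e-04]]
[174.41832715  57.33366013   0.50187719] [174.38448847 -49.88921975   0.67388895] [174.40140781   3.72222019   0.58788307] [ 1.38401516e+02  4.84435087e+00 -8.69092873e-02] 107.22302319863378 -0.0016042434907111796
shift mm [-130.4   -0.    -0. ] turn [-0.0009  0.0011 -0.0009]
```

The cap is lifted and clear of the core and pins; the weight reads 3.7 N. The wrist view hints at a small shift or tilt in the grip, so I'll fit the cap pose in the tool frame before and after the lift.

Run:
```python
from h import *
im=cv2.imread("pics/w4.png");crop(im,235,100,100,75,7,"pics/w4a.png");crop(im,235,285,100,80,7,"pics/w4b.png")
```

```text
(no output)
```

View pics/w4a.png

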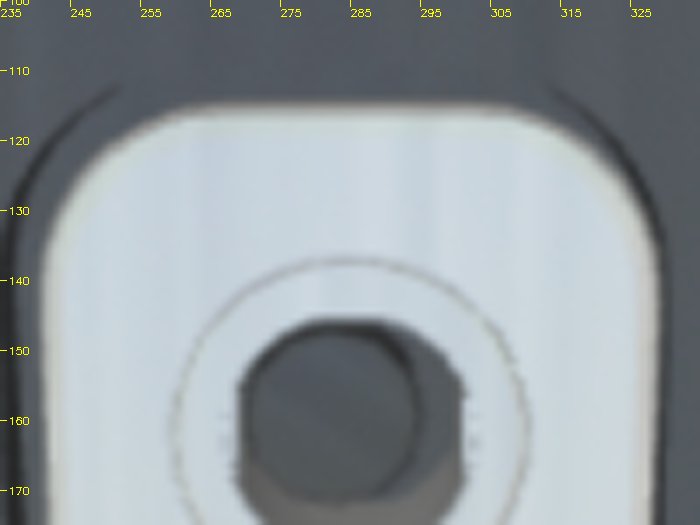

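View pics/w4b.png

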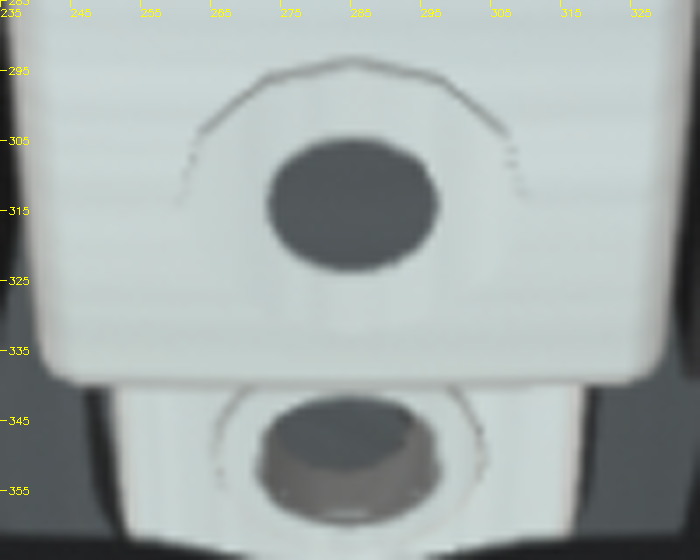

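```bash
cat > fit.py <<'E'
from h import *
w=dict(np.load("w5.npz"));T=Ro.from_rotvec(w["rot"]).as_matrix()
# camera pose in tool frame
Rc=cv2.Rodrigues(w["rvec"])[0];Rtc=Rc@T; ttc=Rc@w["tool"]+w["tvec"]
K=w["camera_matrix"]
def wproj(P):
    p=Rtc@P+ttc;r=np.hypot(p[0],p[1]);th=np.arctan2(r,p[2]);return np.array([K[0,2],K[1,2]])+K[0,0]*th*p[:2]/r
# cap frame in tool: cap z->-tool x, cap y->tool y, cap x->tool z
B=np.stack([[0,0,1.],[0,1,0],[-1,0,0]],1)
def fit(pts):
    def res(q):
        R=B@Ro.from_rotvec(q[3:]).as_matrix();o=q[:3]
        return np.concatenate([wproj(o+R@np.array(p))-uv for p,uv in pts]+[[q[4]*50]])
    r=least_squares(res,[.19,0,0,0,0,0],x_scale=[.01]*3+[.1]*3);
    q=r.x;print("origin in tool mm",np.round(q[:3]*1000,2),"rot deg (cap xyz)",np.round(np.degrees(q[3:]),2));print(np.round(r.fun,1));return q
g=lambda X,Y,y0:np.array(px("w",X,Y,235,y0,7)[1])
A=[0,.055,.014];Bh=[0,-.055,.014];M=[0,0,.05]
if __name__=="__main__":
    fit([(A,g(351,431,100)),(Bh,g(349,459,285)),(M,g(353,205,285)),([0,.076,.014],g(349,105,100)),([0,-.017,.05],g(353,381,285))])
    fit([(A,g(347,403,100)),(Bh,g(346,421,285)),(M,g(336,150,285)),([0,.076,.014],g(347,80,100)),([0,-.017,.05],g(336,331,285))])
E
python3 fit.py
```

```text
origin in tool mm [190.66  -0.26   0.83] rot deg (cap xyz) [-0.73  0.09  0.14]
[-0.1  0.2  0.1 -1.   0.  -2.4  0.1  0.2 -0.1  3.   0.1]
origin in tool mm [194.07   1.09   0.67] rot deg (cap xyz) [-0.84 -0.78  0.02]
[-0.1 -0.2 -0.3 -0.9  0.2 -2.1 -0.1  0.5  0.2  2.7 -0.7]
```

After the grip the cap moved about 3.4 mm down and 1.3 mm along +y relative to the tool, and it stayed level (under 1°). I'll lift to carrying height.

Emit:
{"op": "arm_command", "data": {"motion": [[-10,0,0,0,0,0,1],[-25,0,0,0,0,0,1],[-45,0,0,0,0,0,1],[-65,0,0,0,0,0,1],[-85,0,0,0,0,0,1],[-105,0,0,0,0,0,1],[-122,0,0,0,0,0,1],[-130,0,0,0,0,0,1],[-130,0,0,0,0,0,1]]}}

```text
t: 7.6
tool_pos: [0.5405, 0.2935, 0.4013]
ee_rot: [0.082, 1.566, -0.079]
ft_force: [0.3, 0.1, -3.3]
finger_gap: 0.0392
```

Run:
```python
from h import *
s=manip.sense();print(s["t"],s["tool_pos"],s["ft_force"],s["torque"],s["finger_gap"])
delta((.4735,-.2512,.40),np.radians(-2.4),1)
im=manip.capture("wrist");cv2.imwrite("pics/w6.png",im[...,::-1])
im=cv2.imread("pics/w6.png");crop(im,235,100,100,75,7,"pics/w6a.png");crop(im,235,285,100,80,7,"pics/w6b.png")
```

```text
7.6 [0.54048242 0.29347028 0.40131577] [ 0.27975676  0.06541638 -3.26425899] [-0.00440105  0.07388811 -0.01921475] 0.03918631764667257
shift mm [   0.  -548.7  -11. ] turn [-0.0605  0.0032 -0.0022]
```

View pics/w6.png

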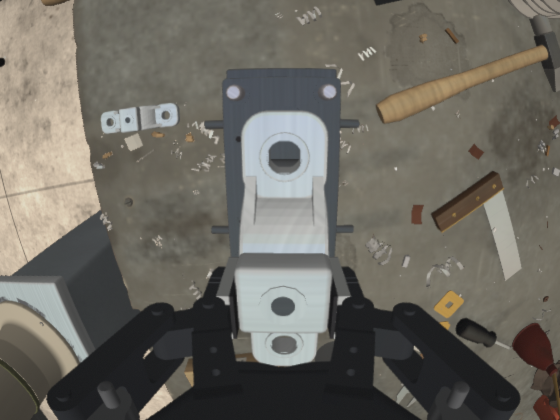

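View pics/w6b.png

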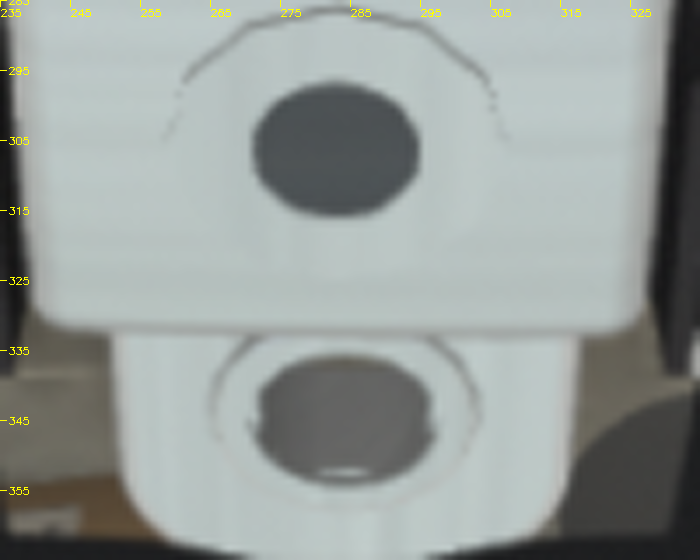

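The hole positions in the grip are identical to before, so nothing is slipping. Carrying across at TCP z = 0.40, which puts the cap's underside at about 0.21, well over the 0.112 drills.

Emit:
{"op": "arm_command", "data": {"motion": [[0,-8,0,0,0,0,1],[0,-25,0,-0.003,0,0,1],[0,-50,-1,-0.005,0.001,0,1],[0,-80,-2,-0.008,0.001,0,1],[0,-110,-2,-0.012,0.002,-0.001,1],[0,-140,-3,-0.015,0.002,-0.001,1],[0,-170,-3,-0.018,0.003,-0.002,1],[0,-200,-4,-0.022,0.003,-0.002,1],[0,-230,-5,-0.025,0.003,-0.002,1],[0,-255,-5,-0.028,0.003,-0.002,1],[0,-275,-5.5,-0.03,0.003,-0.002,1],[0,-280,-5.5,-0.03,0.003,-0.002,1]]}}

```text
t: 8.85
tool_pos: [0.5051, 0.0116, 0.3991]
ee_rot: [0.058, 1.573, -0.062]
ft_force: [0.1, -0.1, -4.3]
finger_gap: 0.0391
```

Run:
```python
from h import *
s=manip.sense();print(s["t"],s["tool_pos"],s["ft_force"],s["finger_gap"])
delta((.4735,-.2512,.40),np.radians(-2.4),1)
```

```text
8.85 [0.50510752 0.01160197 0.3990795 ] [ 0.06000624 -0.08066758 -4.32402132] 0.039138425071871874
shift mm [-2.000e-01 -2.645e+02 -1.140e+01] turn [-0.0347 -0.0032  0.0027]
```

Emit:
{"op": "arm_command", "data": {"motion": [[0,-10,0,0,0,0,1],[0,-35,-1,-0.004,0,0,1],[0,-65,-3,-0.008,-0.001,0.001,1],[0,-95,-4,-0.012,-0.001,0.001,1],[0,-125,-5,-0.016,-0.002,0.001,1],[0,-155,-7,-0.02,-0.002,0.002,1],[0,-185,-8,-0.024,-0.003,0.002,1],[0,-215,-9,-0.028,-0.003,0.003,1],[0,-240,-10,-0.032,-0.003,0.003,1],[0,-257,-11,-0.035,-0.003,0.003,1],[0,-264,-11,-0.035,-0.003,0.003,1],[0,-264,-11,-0.035,-0.003,0.003,1]]}}

```text
t: 10.05
tool_pos: [0.4737, -0.2513, 0.3995]
ee_rot: [0.034, 1.571, -0.033]
ft_force: [0.2, 0.2, -3.5]
finger_gap: 0.039
```

Run:
```python
from h import *
s=manip.sense();print(s["t"],s["tool_pos"],s["ft_force"],s["finger_gap"])
delta((.4735,-.2512,.325),np.radians(-2.4),1)
for n in ("wrist","top","scene"):
    im=manip.capture(n);cv2.imwrite(f"pics/{n}7.png",im[...,::-1])
```

```text
10.05 [ 0.47370173 -0.25133061  0.39953656] [ 0.15462423  0.2164099  -3.47005061] 0.038972032307649604
shift mm [74.5  0.1 -0.2] turn [-0.0008 -0.0006 -0.0006]
```

View pics/wrist7.png

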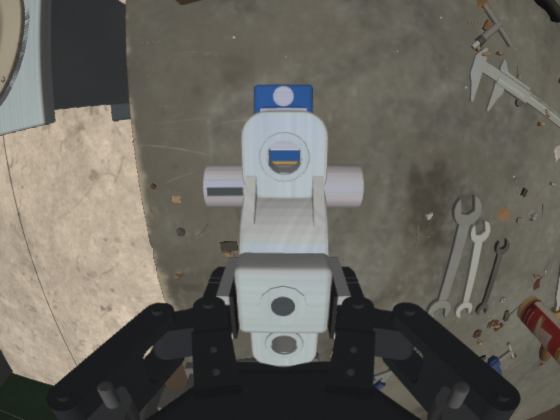

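View pics/top7.png

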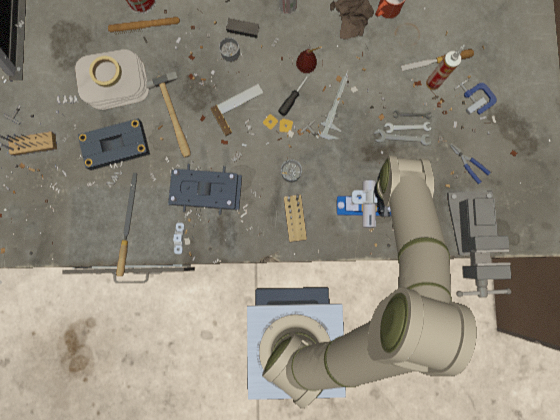

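View pics/scene7.png

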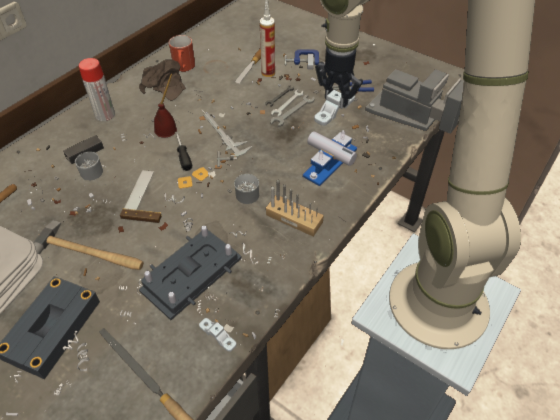

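The cap is over the block, and the drill block and tin are where they were. I'll descend to TCP z = 0.32, about 36 mm above the stud tips.

Emit:
{"op": "arm_command", "data": {"motion": [[10,0,0,0,0,0,1],[25,0,0,-0.001,0,0,1],[42,0,0,-0.001,0,0,1],[60,0,0,-0.001,0,0,1],[73,0,0,-0.001,0,0,1],[80,0,0,-0.001,0,0,1],[80,0,0,-0.001,0,0,1],[80,0,0,-0.001,0,0,1]]}}

```text
t: 11.0
tool_pos: [0.4745, -0.2493, 0.3201]
ee_rot: [0.031, 1.57, -0.03]
ft_force: [-0.1, 0.4, -3.9]
finger_gap: 0.0387
```

Run:
```python
from h import *
s=manip.sense();print(s["t"],s["tool_pos"],s["ft_force"],s["finger_gap"])
delta((.4735,-.2512,.296),np.radians(-2.4),1)
c=manip.camera_info("wrist");np.savez("w8.npz",tool=s["tool_pos"],rot=s["ee_rot"],**c)
for n in ("wrist","top","scene"):
    im=manip.capture(n);cv2.imwrite(f"pics/{n}8.png",im[...,::-1])
im=cv2.imread("pics/wrist8.png");crop(im,235,80,100,90,7,"pics/w8a.png")
im=cv2.imread("pics/scene8.png");crop(im,290,100,90,90,6,"pics/s8.png")
im=cv2.imread("pics/top8.png");crop(im,325,160,100,75,7,"pics/t8.png")
```

```text
11.0 [ 0.47448195 -0.24931787  0.32008293] [-0.11047199  0.39109684 -3.93402864] 0.03874197973187808
shift mm [24.1 -1.9 -0.9] turn [ 0.0034  0.0002 -0.0009]
```

View pics/w8a.png

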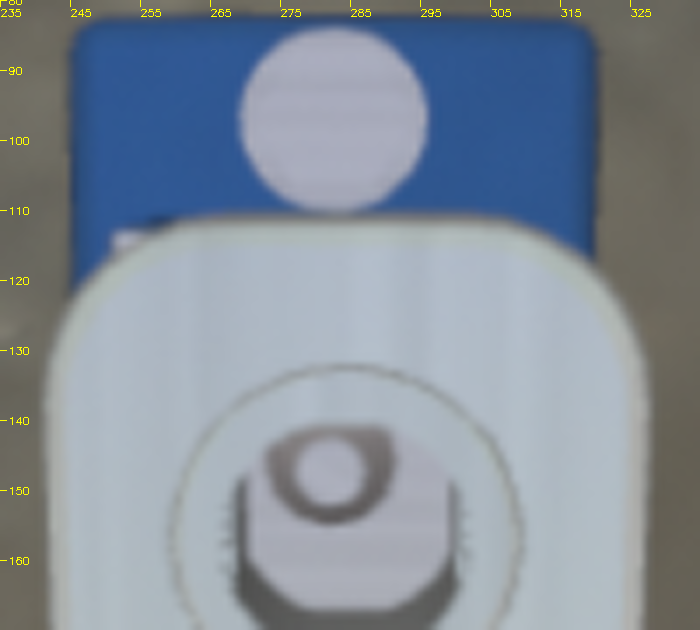

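View pics/s8.png

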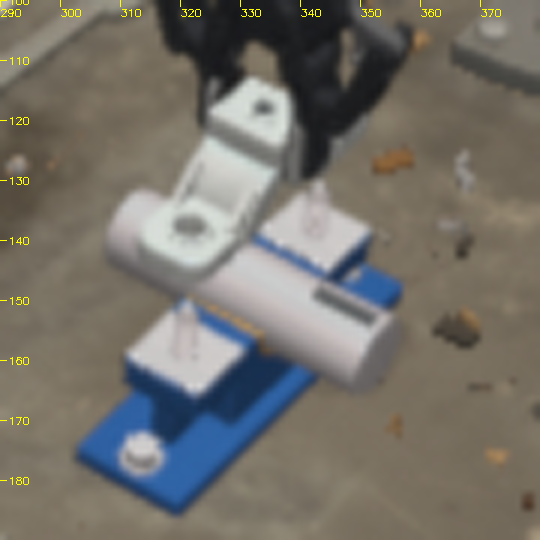

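View pics/t8.png

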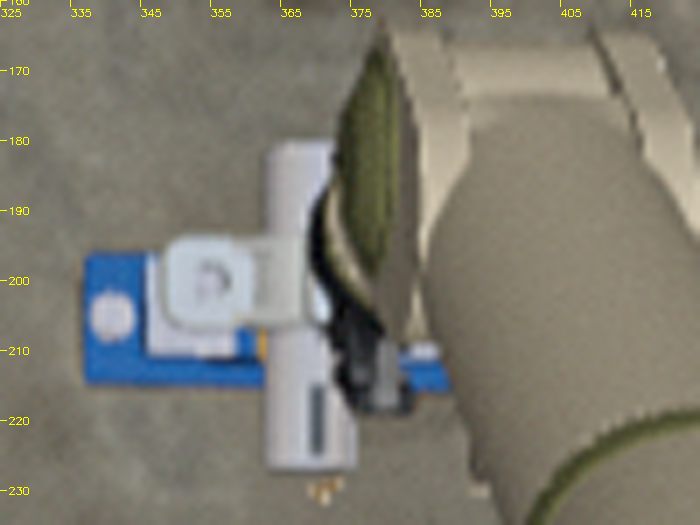

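Run:
```python
from h import *
w=dict(np.load("w8.npz"));R=Ro.from_rotvec(w["rot"]).as_matrix()
for dz in (0,-.0023):
    t=R.T@(wray(w,px("w",331,472,235,80,7)[1],.092+dz)-w["tool"])*1000
    l=R.T@(wray(w,px("w",347,543,235,80,7)[1],w["tool"][2]-.180)-w["tool"])*1000  # lug top at 194-14
    print("stud a tip",t,"hole a",l,"stud-hole",t-l)
# top camera: lug hole a top, stud a
print(unproj("top",px("top",212,281,325,160,7)[1],w["tool"][2]-.192+.014), w["tool"]+R@np.array([.178,.0563,.0005]))
```

```text
stud a tip [228.13082152  54.27920521  -0.80020676] hole a [180.04997907  56.40334781   0.46778873] stud-hole [48.08084244 -2.12414261 -1.26799549]
stud a tip [230.43053166  53.95212127  -0.81069356] hole a [180.04997907  56.40334781   0.46778873] stud-hole [50.38055258 -2.45122654 -1.27848229]
[ 0.47769974 -0.19409197  0.14208293] [ 0.47718573 -0.19292294  0.14213282]
```

The view through hole A asks for a correction of −2.2 mm (y) and −1.2 mm (z), matching my planned correction. I'll apply it and go down 24 mm.

Emit:
{"op": "arm_command", "data": {"motion": [[0,-1,-0.5,0.002,0,0,1],[3,-2,-1,0.003,0,-0.001,1],[8,-2,-1,0.003,0,-0.001,1],[13,-2,-1,0.003,0,-0.001,1],[18,-2,-1,0.003,0,-0.001,1],[22,-2,-1,0.003,0,-0.001,1],[24,-2,-1,0.003,0,-0.001,1],[24,-2,-1,0.003,0,-0.001,1],[24,-2,-1,0.003,0,-0.001,1],[24,-2,-1,0.003,0,-0.001,1]]}}

```text
t: 12.15
tool_pos: [0.4734, -0.2515, 0.2966]
ee_rot: [0.032, 1.569, -0.034]
ft_force: [-0.5, -0.2, -3.2]
finger_gap: 0.0385
```

Run:
```python
from h import *
s=manip.sense();print(s["t"],s["tool_pos"],s["ft_force"],s["finger_gap"])
delta((.4735,-.2512,.296),np.radians(-2.4),1)
c=manip.camera_info("wrist");np.savez("w9.npz",tool=s["tool_pos"],rot=s["ee_rot"],**c)
for n in ("wrist","scene"):
    im=manip.capture(n);cv2.imwrite(f"pics/{n}9.png",im[...,::-1])
im=cv2.imread("pics/wrist9.png");crop(im,235,80,100,90,7,"pics/w9a.png");crop(im,235,285,100,80,7,"pics/w9b.png")
im=cv2.imread("pics/scene9.png");crop(im,290,100,90,90,6,"pics/s9.png")
```

```text
12.15 [ 0.47340537 -0.2515044   0.29664625] [-0.54724987 -0.21583848 -3.22391268] 0.03854722392462584
shift mm [0.6 0.3 0.1] turn [-0.0001  0.0012  0.0007]
```

View pics/w9a.png

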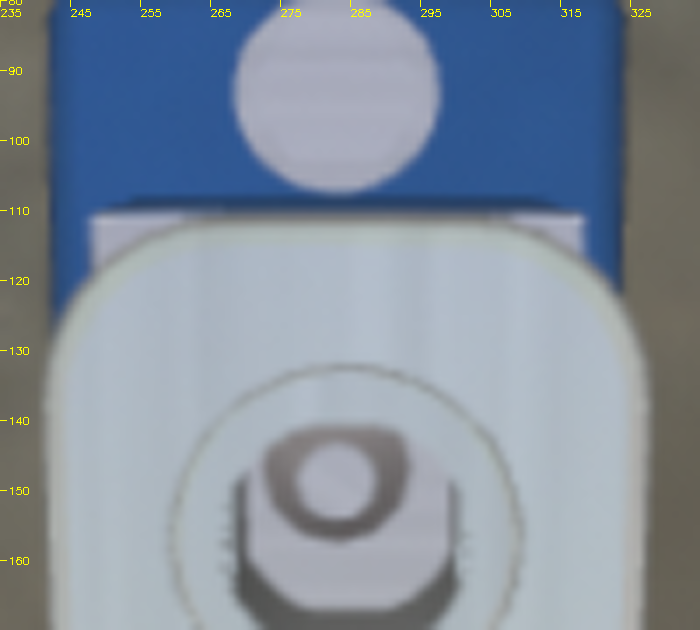

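View pics/w9b.png

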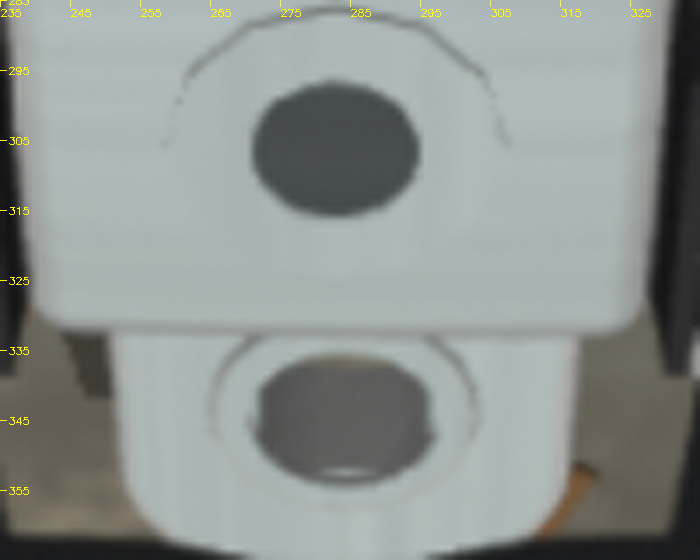

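View pics/s9.png

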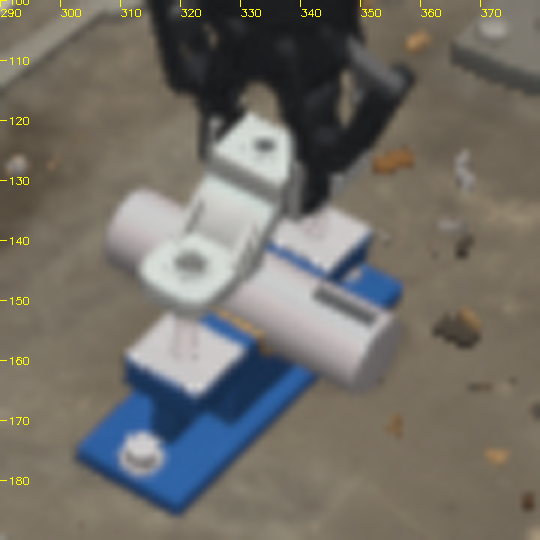

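Run:
```python
from h import *
w=dict(np.load("w9.npz"));R=Ro.from_rotvec(w["rot"]).as_matrix()
t=R.T@(wray(w,px("w",337,481,235,80,7)[1],.090)-w["tool"])*1000
l=R.T@(wray(w,px("w",347,543,235,80,7)[1],w["tool"][2]-.180)-w["tool"])*1000
print("stud a",t,"hole a",l,t-l)
for h in (.190,.192,.194):
    z=w["tool"][2]-h
    a=unproj("scene",px("s",191,263,290,100,6)[1],z+.014);m=unproj("scene",px("s",263,145,290,100,6)[1],z+.05)
    print(h,a,m,"sep",np.linalg.norm((a-m)[:2]),"a-stud a(scene)",(a-[.4796,-.1976,0])[:2]*1000)
```

```text
stud a [206.6074971   56.63121387  -0.22310272] hole a [179.96223656  56.41165534   0.48383115] [26.64526054  0.21955853 -0.70693387]
0.19 [ 0.47721618 -0.19489533  0.12064625] [ 0.47472452 -0.24888302  0.15664625] sep 0.0540451550499148 a-stud a(scene) [-2.38381875  2.70466739]
0.192 [ 0.47831078 -0.19676478  0.11864625] [ 0.47585422 -0.25093118  0.15464625] sep 0.05422207634289769 a-stud a(scene) [-1.28921756  0.83522282]
0.194 [ 0.47940538 -0.19863422  0.11664625] [ 0.47698392 -0.25297933  0.15264625] sep 0.054399031987621416 a-stud a(scene) [-0.19461636 -1.03422175]
```

Hole A is within about 1 mm of its stud in both the wrist and scene views. The gap over the tips is about 10–12 mm and the grip is steady, so I'm handing in.

Run:
```python
from cell import manip
s=manip.sense();print(s["t"],s["tool_pos"],abs(s["dq"]).max(),s["ft_force"],s["finger_gap"])
print(manip.sign_off())
```

```text
12.25 [ 0.47335646 -0.25152123  0.29668994] 0.0020447040494363405 [ 0.13065794 -0.1279604  -3.83993439] 0.03923574075543311
the job is handed in; nothing more can be done
None
```

The gripper is holding the bearing cap still over the blue block, about 10–12 mm above the stud tips. I handed the job in at 12.25 s. The hand-in reports no verdict, so what follows is from my own checks.

I gripped the cap by its boss, lifted it straight up out of the die and carried it across with its underside about 0.2 m above the bench, well over the 112 mm drills.

- **Alignment:** the wrist view through hole A puts it about 0.7 mm from its stud axis, and the scene camera agrees to about 1–1.5 mm. I could not see hole B over its stud. I inferred it from the matching yaw of cap and block (−2.4°).
- **Level:** the cap looked level to within about 1° in the grip after the lift, and it did not move in the grip afterwards.
- **Contact:** the force reading was only the cap's weight (3–4 N), and the joints were practically still.
- **Drill block and tin:** pictures taken after the crossing showed both where they started.
- **Off plan:** as the grip settled, the cap slid about 3.4 mm down and 1.3 mm sideways relative to the fingers, and I allowed for that. The wrist camera gave heights about 2 mm different from the arm's own reading, so the gap over the studs is known only to about 2 mm.

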